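# Stir the washed suspension bushes

## Robot

A 6-joint arm with a two-finger parallel gripper is mounted at the origin on the work surface. World frame = base frame: x ahead of the robot, y to its left, z up, the work surface at z = 0. Lengths are in m, angles in rad, forces in N, time in s.
With the tool pointing down it reaches from about 0.35 to 0.85 m from the base axis. Payload 8.1 kg.
Tool frame: the origin (TCP) lies on the centre line of the jaws, within the pads' length; the fingertips stand robot.finger_overhang ahead of it and the grasp point (between the pads) lies 5 mm behind it (robot.finger_overhang is the distance from the TCP to the fingertips, in m); z points along the fingers, y is the direction in which the jaws open and shut (so a half turn about z gives the same grasp; the last joint's range is limited). The gripper opens to 93 mm and grips with 3 to 60 N. Pads are 15 mm wide; open, the fingers measure 128 mm over their backs; the gripper's body (75 mm by 188 mm) begins 65 mm behind the grasp point.
Start: joints at [1.21, 0.13, 1.488, -0, 1.523, -0.085], TCP at [0.163, 0.577, 0.233] pointing down, gripper open.
Joint ranges: [-2.96, 2.96], [-0.89, 2.26], [0.02, 2.5], [-1.34, 4.48], [0, 2.73], [-2.66, 2.66]. Speed limits (rad/s): [2.39, 2.39, 2.79, 3.14, 3.14, 3.14].

## Interface

Orientations are given as a rotation vector (axis times angle).
In Python, from plant import robot gives the robot as it stands. The module is installed in compiled form; this text tells all that it offers.
- The arm moves only by the tool carry_out, never from a script. Its argument "commands" is a list that holds one entry, the list of rows, each a list of 4 numbers: the shift along the tool's x, y, z in cm, then the turn about the tool's z in degrees. In form: [[[tx, ty, tz, roll], ...]]. A call has 1 to 20 rows; each row shifts and turns the commanded pose from where the row before left it, along the tool's axes as they then stand; what a row does not reach is not made up. A row lasts 1/12 s, in which the tool goes at most 41.7 mm and 7.16 degrees, less where a joint would pass 70% of its speed; a pose out of reach is approached as far as the arm can. A call is refused whole if a number of a shift passes 4.17 or a number of a turn 7.16, either way. A call with a gripper value outside its range is refused whole. "claw" is the finger opening in cm, from 0 to 9.3, set as the call begins (left out, the last holds). The fingers move at their own pace and stop on an object; "grip_force" is the grip in N (left out, the last holds). Time passes only in rows, so rows that do not move let the fingers close. It gives the time, the measured TCP pose, the force and the opening at its end, in the units of the state.
- robot.read_state(): the state, without advancing time (a new reading comes with each control period).
- robot.read_camera(name): name is "side" or "top"; returns the picture (480x640x3 uint8, red, green, blue); there is no depth.
- robot.camera_params(name): a dict with "mtx" (3x3 intrinsics, pixels), "dist_coeffs" ([k1, k2, p1, p2, k3] as OpenCV has them; the pictures are not rectified), "R" (3x3) and "t" (3): a world point X has camera coordinates R X + t. Camera axes: x right, y down, z forward; pixel columns grow to the right and rows downward; lengths in m; the calibration is good to about 2 mm. A picture is of the moment at which its call begins. camera_params takes no time and is no camera call.
- robot.close_job(): hands the job in, once; it reports no verdict.
The state is a dict: "t": time; "q": joint angles; "dq": joint speeds; "joint_torque": joint torques, N m; "tool_pos": TCP position; "orientation": TCP orientation; "force": force on the tool from outside, world axes, zero at the start; "wrist_torque": the same for the moment, N m; "opening": finger opening in m.
Only numpy, scipy, OpenCV 4.12 (cv2) and the standard library are available. Lean on these libraries where they do the work, as an engineer would, in place of code of your own. Each camera call takes 0.05 s, during which the arm holds its last target.

## Task

Take the stirring rod out of the short cup and, with its foot down in the bowl, stir the washed suspension bushes round so that they dry evenly, until all five, the middle one too, lie more than their own width away from where each began. Touch the bushes only with the rod and keep them all in the bowl. Then stand the rod, foot down, in the empty tall cup and let go, leaving the brush, spray can, grease tub and wrench where they are.

Things in the scene. Friction and masses are not known exactly. Their poses are not given: they have to be found in the camera images.
- bowl: dark steel bowl fixed to the bench, flat-bottomed, 216 mm across the rim, 60 mm high, almost straight 4 mm wall, inner radius 96 mm at the bottom and 104 mm at the rim; origin at the centre of its underside, inner floor 5 mm above it, z up
- bush1: one of five alike loose white nylon bushes standing flat in the bowl: round, 32 mm diameter, 28 mm high, dark bore, about 0.03 kg, smooth; origin at the centre of its underside
- bush2: one of five alike loose white nylon bushes standing flat in the bowl: round, 32 mm diameter, 28 mm high, dark bore, about 0.03 kg, smooth; origin at the centre of its underside
- bush3: one of five alike loose white nylon bushes standing flat in the bowl: round, 32 mm diameter, 28 mm high, dark bore, about 0.03 kg, smooth; origin at the centre of its underside
- bush4: one of five alike loose white nylon bushes standing flat in the bowl: round, 32 mm diameter, 28 mm high, dark bore, about 0.03 kg, smooth; origin at the centre of its underside
- bush5: one of five alike loose white nylon bushes standing flat in the bowl: round, 32 mm diameter, 28 mm high, dark bore, about 0.03 kg, smooth; origin at the centre of its underside
- stirrer: stirring rod standing upright in the short cup, 165 mm long, about 0.15 kg: steel foot 22 mm diameter (lowest 30 mm), steel shaft 12 mm diameter (30 to 90 mm), round wooden handle 20 mm diameter (90 to 165 mm); origin at the centre of the foot's underside, z along the rod to the handle
- stirrer_grip (a point): point on the stirring rod's axis in the wooden handle, 125 mm above the foot's underside
- stirrer_tip (a point): centre of the underside of the stirring rod's foot
- short_cup: short round aluminium cup fixed to the bench, 54 mm outer and 48 mm inner diameter, 50 mm high, in which the stirring rod starts; origin at the centre of its underside, inner floor 5 mm up
- empty_cup: tall round aluminium cup fixed to the bench, 54 mm outer and 48 mm inner diameter, 90 mm high, empty; origin at the centre of its underside, inner floor 5 mm up. The three cups' places are swapped from run to run
- brush_cup: tall round aluminium cup, same as the empty one, with the brush standing in it; origin at the centre of its underside
- brush: round black-headed brush standing head up in the other tall cup, 185 mm long, head 38 mm diameter (125 to 185 mm), wooden handle 16 mm; origin at its lower end, z up along it; bystander
- spray_can: grey spray can with a white cap, 54 mm diameter, 170 mm high, standing between the cups and the bowl; origin at the centre of its underside; bystander
- grease_tub: white tub with a black lid, 68 mm diameter, 70 mm high, standing beyond the spray can; origin at the centre of its underside; bystander
- wrench: steel wrench lying on the bench beyond the bowl, 180 mm long along its x axis; bystander
There are look-alikes about, which are no part of the job. Several things look just like the stirrer: the one meant starts farthest from the robot's base.

How it is judged:
On the way:
1. with the rod's foot in the bowl, all five bushes lie more than 30 mm from where each started, at the same moment (distance of each of bush1, bush2, bush3, bush4, bush5 from where it was at the start of the episode above 0.03 m and horizontal distance between stirrer_tip and bowl below 0.1 m and z of stirrer_tip in the frame of bowl below 0.055 m), for 0.1 s.
At the end, for the whole second after the job is handed in: the rod is at rest in the empty tall cup with its foot on the cup's floor (within 15 mm of its underside's height, 24 mm of its axis), handle up, leaning less than 0.5 rad; all five bushes are at rest in the bowl (horizontal distance between stirrer_tip and empty_cup below 0.024 m and z of stirrer_tip in the frame of empty_cup below 0.015 m and angle between stirrer's own z axis and vertical below 0.5 rad and linear speed of stirrer below 0.02 m/s and horizontal distance between each of bush1, bush2, bush3, bush4, bush5 and bowl below 0.103 m and z of each of bush1, bush2, bush3, bush4, bush5 in the frame of bowl below 0.06 m and linear speed of each of bush1, bush2, bush3, bush4, bush5 below 0.03 m/s); the robot touches nothing.
It fails at once if the gripper or arm touches a bush (contact force between any of the fingers, the arm and bush1 above 0.5 N or contact force between any of the fingers, the arm and bush2 above 0.5 N or contact force between any of the fingers, the arm and bush3 above 0.5 N or contact force between any of the fingers, the arm and bush4 above 0.5 N or contact force between any of the fingers, the arm and bush5 above 0.5 N).
It fails at once if a bush leaves the bowl (not (horizontal distance between each of bush1, bush2, bush3, bush4, bush5 and bowl below 0.103 m and z of each of bush1, bush2, bush3, bush4, bush5 in the frame of bowl below 0.06 m)).
It fails at once if the brush, spray can, grease tub or wrench is moved by more than 25 mm or one of the upright ones is tipped over (distance of any of brush, spray_can, grease_tub, wrench from where it was at the start of the episode above 0.025 m or angle between any of brush, spray_can, grease_tub's own z axis and vertical above 0.5 rad).
It also fails if it takes over 72 s, if anything falls off the work surface, if the arm or the gripper's body presses on something with over 40 N, if the wrist force passes 120 N, or if a joint passes its speed limit or range.

## Working session

There is one attempt and no reset: what is moved stays moved. The work goes in short steps, Python scripts to look and compute and a tool call to move; the robot and the scene stay as the last step left them, time stands still between calls to the robot, and variables do not carry over. Pictures are saved under pics/ and viewed, and the job is handed in when it is done.

Besides the shell and the picture viewer there is one more tool, called after ">>>" as a command line: name --argument value ..., lists and objects as JSON in quotes. carry_out: Moves the arm, as the interface text tells. Its arguments: {"type":"object","properties":{"commands":{"type":"array","items":{"type":"array","items":{"type":"array","items":{"type":"number"}}}},"claw":{"type":"number"},"grip_force":{"type":"number"}},"required":["commands"]}

```bash
mkdir -p pics; cat > h.py <<'E'
import cv2,numpy as np
from plant import robot
def snap(n,name):
    im=robot.read_camera(n); cv2.imwrite(f'pics/{name}.png',im[:,:,::-1]); return im
def proj(n,P):
    c=robot.camera_params(n); r=cv2.Rodrigues(np.array(c['R'],float))[0]
    return cv2.projectPoints(np.array(P,float).reshape(-1,1,3),r,np.array(c['t'],float),np.array(c['mtx'],float),np.array(c['dist_coeffs'],float))[0].reshape(-1,2)
def ray(n,uv):
    c=robot.camera_params(n); R=np.array(c['R'],float);t=np.array(c['t'],float)
    x=cv2.undistortPoints(np.array(uv,float).reshape(-1,1,2),np.array(c['mtx'],float),np.array(c['dist_coeffs'],float)).reshape(-1,2)
    d=np.c_[x,np.ones(len(x))]@R; return -R.T@t,d
def atz(n,uv,z):
    o,d=ray(n,uv); return o+d*((z-o[2])/d[:,2])[:,None]
E
python3 - <<'E'
from h import *
print(robot.read_state(),robot.finger_overhang)
for n in('top','side'):
    snap(n,n+'0'); o,d=ray(n,[[320,240]]); print(n,o,d)
E
```

```text
{'t': 0.0, 'q': array([ 1.20958950e+00,  1.31160714e-01,  1.48926517e+00, -3.31461293e-05,
        1.52303895e+00, -8.54037543e-02]), 'dq': array([ 0.00062407,  0.00055153, -0.00118015, -0.00055408,  0.00012324,
       -0.00061694]), 'joint_torque': array([ 7.81513045e-04, -5.59864211e+01, -4.91756308e+01,  7.67586543e-02,
        3.58091597e-02, -1.66697678e-04]), 'tool_pos': array([0.1631871 , 0.57680469, 0.23159547]), 'orientation': array([-4.31803406e-01, -3.11138874e+00,  2.87896986e-03]), 'force': array([-0.1189478 , -0.03300089, -0.14224483]), 'wrist_torque': array([-0.01611666,  0.03332104, -0.01891566]), 'opening': 0.09283355347321377} 0.014
top [ 0.41459172 -0.02028546  0.98006687] [[ 0.1513294   0.00243091 -0.98852481]]
side [ 0.47553417 -0.83798651  0.74087496] [[ 0.05310242  0.786254   -0.61573007]]
```

View pics/top0.png

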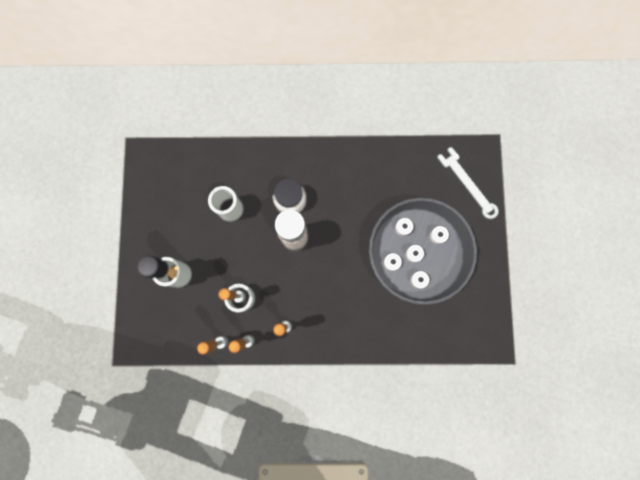

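View pics/side0.png

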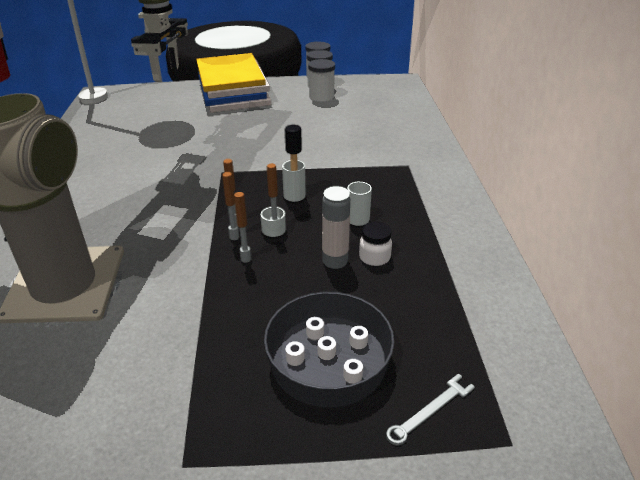

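The top view has four candidates for the stirrer, by handle top: (203,348), (235,346), (280,330) and (225,294). Only the last stands in a short cup. The empty tall cup is at about (224,203), the brush cup at (168,270) and the bowl at (423,250). Next I'll check this in a crop.

```bash
python3 - <<'E'
import cv2
a=cv2.imread('pics/top0.png');b=cv2.imread('pics/side0.png')
cv2.imwrite('pics/c1.png',cv2.resize(a[170:370,130:330],None,fx=3,fy=3,interpolation=2))
cv2.imwrite('pics/c2.png',cv2.resize(b[120:280,210:400],None,fx=3.6,fy=3.6,interpolation=2))
cv2.imwrite('pics/c3.png',cv2.resize(a[190:310,360:490],None,fx=5,fy=5,interpolation=2))
E
```

```text
(no output)
```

View pics/c1.png

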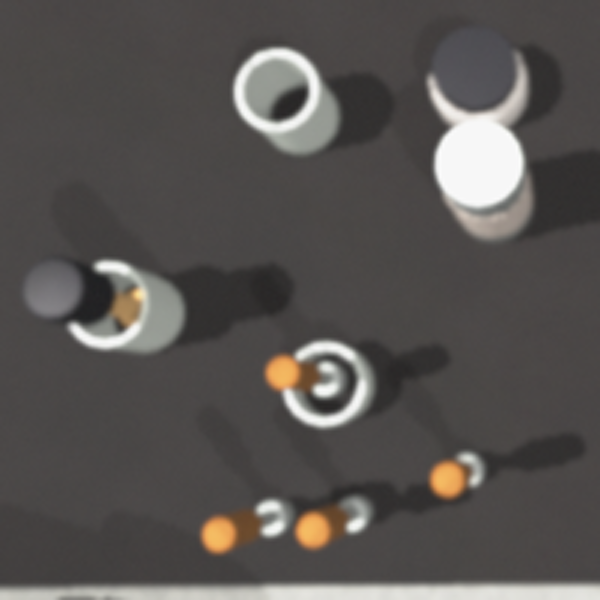

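View pics/c2.png

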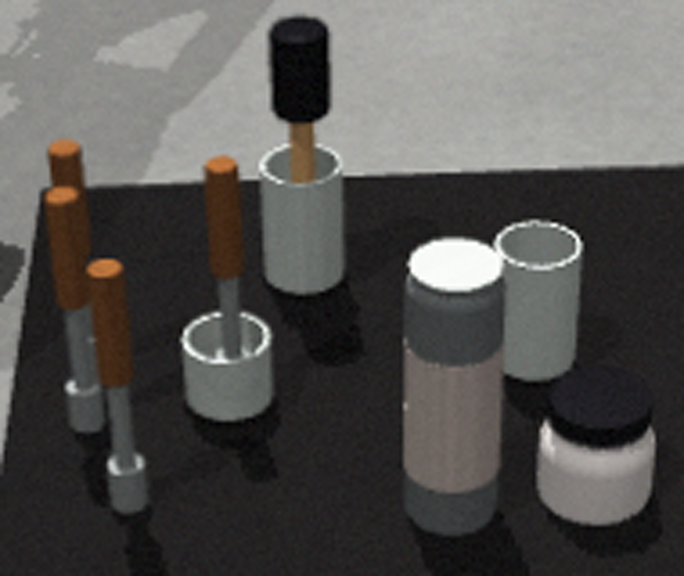

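View pics/c3.png

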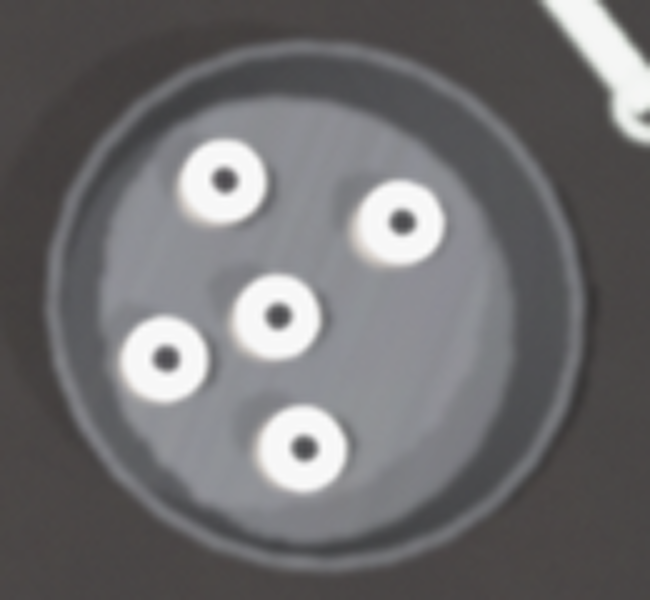

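```bash
cat > m.py <<'E'
from h import *
c1=lambda x,y:[130+(x+.5)/3-.5,170+(y+.5)/3-.5]
c3=lambda x,y:[360+(x+.5)/5-.5,190+(y+.5)/5-.5]
L=[('stir',c1(284,373),.17),('empty',c1(277,90),.09),('short',c1(327,384),.05),('brushcup',c1(107,305),.09),('brush',c1(53,289),.19),('spray',c1(480,165),.17),('grease',c1(475,68),.07),
('d1',c1(219,534),.165),('d2',c1(313,530),.165),('d3',c1(448,480),.165),('bowl',c3(315,306),.06)]+[('b%d'%(i+1),c3(*p),.033) for i,p in enumerate([(225,180),(402,222),(277,317),(166,358),(304,447)])]
if __name__=='__main__':
  for n,uv,z in L:
    p=atz('top',[uv],z)[0]; print(n,p.round(4),'r',np.hypot(*p[:2]).round(3),'side',proj('side',p).round(0))
E
python3 m.py
```

```text
stir [0.443  0.1513 0.17  ] r 0.468 side [[272. 164.]]
empty [0.6336 0.1777 0.09  ] r 0.658 side [[360. 187.]]
short [0.4397 0.1474 0.05  ] r 0.464 side [[273. 213.]]
brushcup [0.4905 0.2849 0.09  ] r 0.567 side [[294. 165.]]
brush [0.4914 0.2823 0.19  ] r 0.567 side [[293. 127.]]
spray [0.5669 0.0363 0.17  ] r 0.568 side [[337. 192.]]
grease [0.6531 0.0471 0.07  ] r 0.655 side [[377. 229.]]
d1 [0.3501 0.1878 0.165 ] r 0.397 side [[229. 160.]]
d2 [0.3521 0.133  0.165 ] r 0.376 side [[228. 173.]]
d3 [0.3804 0.0546 0.165 ] r 0.384 side [[240. 193.]]
bowl [ 0.5321 -0.2258  0.06  ] r 0.578 side [[329. 335.]]
b1 [ 0.5892 -0.1961  0.033 ] r 0.621 side [[360. 331.]]
b2 [ 0.5709 -0.2695  0.033 ] r 0.631 side [[355. 365.]]
b3 [ 0.531  -0.2159  0.033 ] r 0.573 side [[328. 342.]]
b4 [ 0.5141 -0.1692  0.033 ] r 0.541 side [[316. 322.]]
b5 [ 0.4769 -0.2251  0.033 ] r 0.527 side [[296. 347.]]
```

Candidates: the rods at (203,348), (235,346) and (280,330) stand at r 0.38–0.40 m. The one at (225,294), in the short cup, is at r 0.468 m, so it is the farthest and the one I'll take. The side-view projections land on the same objects. Next, the move helper.

```bash
cat >> h.py <<'E'
def delta(P):
    s=robot.read_state(); R=cv2.Rodrigues(np.array(s['orientation']))[0]
    return (R.T@(np.array(P)-s['tool_pos'])*100)
def axes():
    return cv2.Rodrigues(np.array(robot.read_state()['orientation']))[0]
E
python3 - <<'E'
from h import *
print(axes().round(3)); print(delta([.443,.151,.232]),delta([.443,.151,.125]))
E
```

```text
[[-0.962  0.272 -0.001]
 [ 0.272  0.962 -0.002]
 [ 0.    -0.002 -1.   ]]
[-3.85209706e+01 -3.33594867e+01  2.12027990e-02] [-38.52255706 -33.34216942  10.72118867]
```

>>> carry_out --commands '[[[-2.75,-2.38,0,0],[-2.75,-2.38,0,0],[-2.75,-2.38,0,0],[-2.75,-2.38,0,0],[-2.75,-2.38,0,0],[-2.75,-2.38,0,0],[-2.75,-2.38,0,0],[-2.75,-2.38,0,0],[-2.75,-2.38,0,0],[-2.75,-2.38,0,0],[-2.75,-2.38,0,0],[-2.75,-2.38,0,0],[-2.75,-2.38,0,0],[-2.75,-2.38,0,0],[0,0,0,0],[0,0,0,0],[0,0,0,0]]]' --claw 8 --grip_force 40

```text
t: 1.52
tool_pos: [0.4427, 0.152, 0.2322]
orientation: [-0.433, -3.11, -0.0]
force: [-0.1, -0.1, 0.2]
opening: 0.0804
```

```bash
python3 - <<'E'
from h import *
snap('side','s1');a=snap('top','t1');b=cv2.imread('pics/s1.png')
cv2.imwrite('pics/s1c.png',cv2.resize(b[90:260,180:400],None,fx=3.5,fy=3.5,interpolation=2))
s=robot.read_state();print(s['t'],s['tool_pos'],delta([.443,.151,.125]))
E
```

```text
1.6167 [0.44241914 0.15283925 0.23239996] [-0.11288345 -0.16172277 10.73991745]
```

View pics/s1c.png

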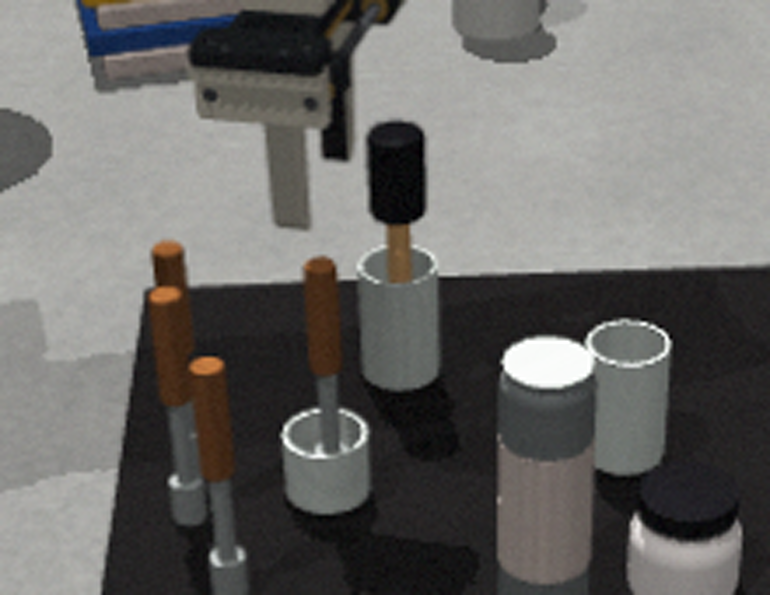

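The jaws are open above the rod at crop (320,265). The near finger stands in front and the far one behind. I'll descend and grip.

>>> carry_out --commands '[[[0,-0.1,1.5,0],[0,0,1.5,0],[0,0,1.5,0],[0,0,1.5,0],[0,0,1.5,0],[0,0,1.5,0],[0,0,1.2,0],[0,0,0.5,0],[0,0,0,0],[0,0,0,0],[0,0,0,0]]]'

```text
t: 2.53
tool_pos: [0.4434, 0.1513, 0.1267]
orientation: [0.431, 3.11, 0.001]
force: [0.3, -0.1, -0.1]
opening: 0.0798
```

>>> carry_out --commands '[[[0,0,0,0],[0,0,0,0],[0,0,0,0],[0,0,0,0],[0,0,0,0],[0,0,0,0],[0,0,0,0],[0,0,0,0],[0,0,0,0],[0,0,0,0]]]' --claw 1 --grip_force 40

```text
t: 3.37
tool_pos: [0.4428, 0.1509, 0.1256]
orientation: [-0.432, -3.112, -0.0]
force: [0.5, -0.8, 0.6]
opening: 0.0195
```

```bash
python3 - <<'E'
from h import *
snap('side','s2');b=cv2.imread('pics/s2.png')
cv2.imwrite('pics/s2c.png',cv2.resize(b[90:260,180:400],None,fx=3.5,fy=3.5,interpolation=2))
s=robot.read_state();print(s['t'],s['tool_pos'],s['opening'],s['force'],s['wrist_torque'])
E
```

```text
3.4167 [0.44276069 0.15090167 0.12555488] 0.019502402935978214 [ 0.42368561 -1.05575226 -1.81561997] [ 0.01433108 -0.00268986 -0.03036501]
```

View pics/s2c.png

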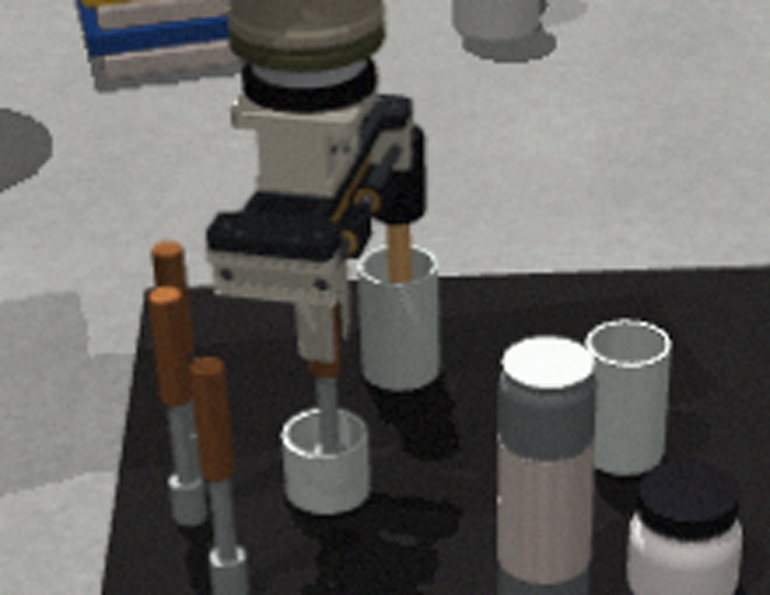

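>>> carry_out --commands '[[[0,0,-1.0,0],[0,0,-1.5,0],[0,0,-2,0],[0,0,-2,0],[0,0,-2,0],[0,0,-1.5,0],[0,0,-1,0],[-0.5,-1.1,0,0],[-1.0,-2.2,0,0],[-1.5,-3.2,0,0],[-1.5,-3.2,0,0],[-1.5,-3.2,0,0],[-1.5,-3.2,0,0],[-1.5,-3.2,0,0],[-1.5,-3.2,0,0],[-1.5,-3.2,0,0],[-1.5,-3.2,0,0],[-1.5,-3.2,0,0],[-1.5,-3.2,0,0]]]'

```text
t: 5.0
tool_pos: [0.5051, -0.2354, 0.2355]
orientation: [-0.432, -3.111, -0.001]
force: [0.6, 0.6, -1.7]
opening: 0.0194
```

>>> carry_out --commands '[[[-1.2,-2.8,0,0],[-0.6,-1.6,0,0],[0,0,0,0],[0,0,0,0],[0,0,0,0]]]'

```text
t: 5.42
tool_pos: [0.5106, -0.2802, 0.2353]
orientation: [-0.432, -3.111, -0.001]
force: [-0.0, 0.4, -2.0]
opening: 0.0194
```

```bash
python3 - <<'E'
from h import *
snap('side','s3');snap('top','t3')
s=robot.read_state();p=s['tool_pos'];print(s['t'],p,s['opening'],s['force'])
for z in(.0,.03,.09):
  P=p-[0,0,.1205-z];print(P,proj('side',P),proj('top',P))
print(delta([.512,-.281,.1285]))
E
```

```text
5.5167 [ 0.51083756 -0.27971113  0.23562916] 0.01931162024723683 [ 1.04318971  0.76061652 -1.3282845 ]
[ 0.51083756 -0.27971113  0.11512916] [[318.38385642 337.99481185]] [[457.92353367 258.07099935]]
[ 0.51083756 -0.27971113  0.14512916] [[318.3544802  324.41066585]] [[462.77326752 256.23624569]]
[ 0.51083756 -0.27971113  0.20512916] [[318.28816495 295.12970469]] [[473.58854495 252.14563401]]
[-0.1500942  -0.09678009 10.7128338 ]
```

View pics/s3.png

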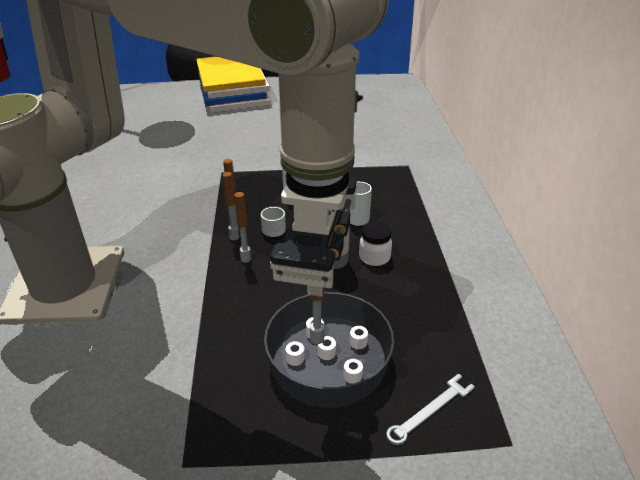

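View pics/t3.png

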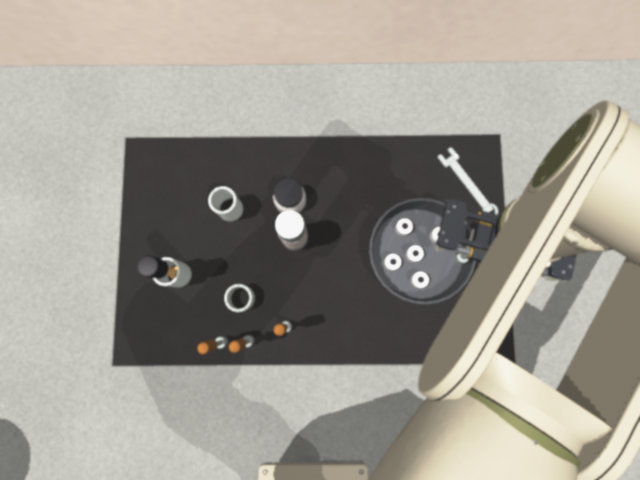

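The foot appears at side (318,338), as predicted, and all five bushes are visible. I'll push them one at a time with low hops between, starting with bush5, the left one in the side view.

```bash
cat >> h.py <<'E'
C=np.array([.532,-.226])
def plan(pts):
    # pts: list of (bx,by,footz) in bowl frame; prints tool shifts in cm between
    s=robot.read_state();R=axes();p=s['tool_pos'];print('t',s['t'],'rod at',(p[:2]-C).round(4),'foot z',round(p[2]-.1205,4),'F',s['force'].round(1))
    for x,y,z in pts:
        q=np.array([C[0]+x,C[1]+y,z+.1205]); d=R.T@(q-p)*100; print((x,y,z),d.round(2),'len',np.linalg.norm(d).round(1)); p=q
E
python3 - <<'E'
from h import *
plan([(-.0715,.0297,.115),(-.0715,.0297,.010),(-.045,-.0185,.010),(-.045,-.0185,.05),(.018,.071,.05),(.018,.071,.01),(-.035,.050,.01),(-.035,.05,.05)])
E
```

```text
t 5.5167 rod at [-0.0212 -0.0537] foot z 0.1151 F [ 1.   0.8 -1.3]
(-0.0715, 0.0297, 0.115) [7.11 6.66 0.02] len 9.7
(-0.0715, 0.0297, 0.01) [-0.  -0.  10.5] len 10.5
(-0.045, -0.0185, 0.01) [-3.86 -3.92 -0.  ] len 5.5
(-0.045, -0.0185, 0.05) [ 0.  0. -4.] len 4.0
(0.018, 0.071, 0.05) [-3.64 10.32  0.  ] len 10.9
(0.018, 0.071, 0.01) [-0. -0.  4.] len 4.0
(-0.035, 0.05, 0.01) [ 4.53 -3.46  0.  ] len 5.7
(-0.035, 0.05, 0.05) [ 0.  0. -4.] len 4.0
```

>>> carry_out --commands '[[[1.2,1.1,0,0],[2.4,2.2,0,0],[2.3,2.2,0,0],[1.2,1.15,0,0],[0,0,0,0],[0,0,1.5,0],[0,0,2,0],[0,0,2,0],[0,0,0,0],[0,0,0,0]]]'

```text
t: 6.35
tool_pos: [0.46, -0.1969, 0.1799]
orientation: [-0.43, -3.11, -0.001]
force: [-0.5, -0.3, -0.7]
opening: 0.0194
```

```bash
python3 - <<'E'
from h import *
snap('side','s4')
b=cv2.imread('pics/s4.png');cv2.imwrite('pics/s4c.png',cv2.resize(b[230:420,240:420],None,fx=3.1,fy=3.1,interpolation=2))
plan([(-.0715,.0297,.010),(-.045,-.0185,.010)])
E
```

```text
t 6.4 rod at [-0.0712  0.0286] foot z 0.0608 F [-0.4  0.1 -0.6]
(-0.0715, 0.0297, 0.01) [0.06 0.1  5.08] len 5.1
(-0.045, -0.0185, 0.01) [-3.86 -3.92  0.  ] len 5.5
```

View pics/s4c.png

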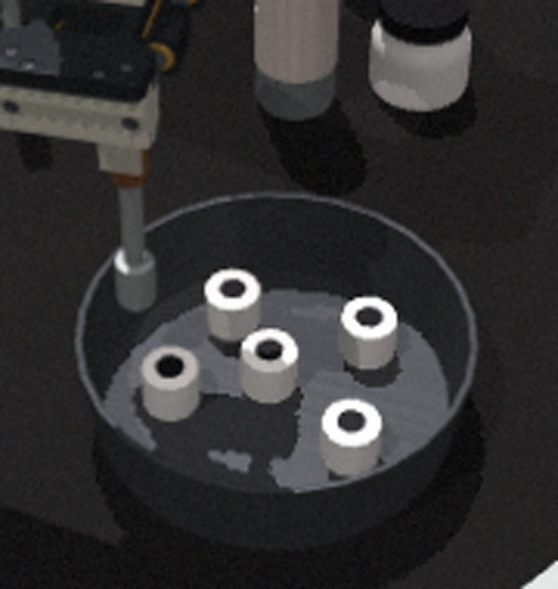

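The foot is inside the rim, up-left of bush5 at crop (170,380). I'll descend and push.

>>> carry_out --commands '[[[0,0,1.3,0],[0,0,2,0],[0,0,1.3,0],[0,0,0.4,0],[0,0,0,0],[-0.35,-0.35,0,0],[-0.7,-0.7,0,0],[-0.7,-0.7,0,0],[-0.7,-0.7,0,0],[-0.7,-0.7,0,0],[-0.45,-0.45,0,0],[-0.2,-0.3,0,0],[0,0,0,0],[0,0,0,0],[0,0,-1.3,0],[0,0,-2,0],[0,0,-0.8,0],[0,0,0,0],[0,0,0,0]]]'

```text
t: 7.98
tool_pos: [0.4871, -0.2456, 0.1727]
orientation: [0.431, 3.11, -0.001]
force: [-0.3, 0.9, -1.7]
opening: 0.0198
```

```bash
python3 - <<'E'
from h import *
snap('side','s5')
b=cv2.imread('pics/s5.png');cv2.imwrite('pics/s5c.png',cv2.resize(b[230:420,240:420],None,fx=3.1,fy=3.1,interpolation=2))
plan([(.018,.071,.05),(.018,.071,.01),(-.035,.050,.01),(-.035,.05,.05)])
E
```

```text
t 8.0333 rod at [-0.0455 -0.0193] foot z 0.0511 F [-0.2 -0.1 -2.5]
(0.018, 0.071, 0.05) [-3.65 10.42  0.11] len 11.0
(0.018, 0.071, 0.01) [0. 0. 4.] len 4.0
(-0.035, 0.05, 0.01) [ 4.53 -3.46 -0.  ] len 5.7
(-0.035, 0.05, 0.05) [-0. -0. -4.] len 4.0
```

View pics/s5c.png

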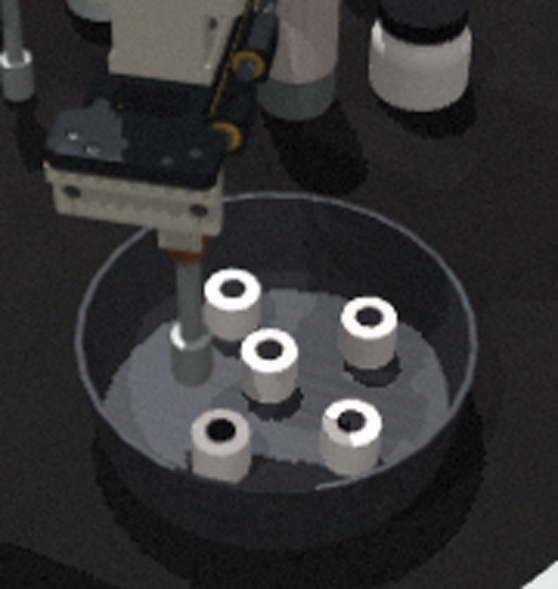

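bush5 went from crop (170,380) to (221,445) and the others are unmoved. bush4 is next.

>>> carry_out --commands '[[[-0.5,1.4,0,0],[-0.9,2.6,0,0],[-0.9,2.6,0,0],[-0.85,2.5,0,0],[-0.5,1.3,0,0],[0,0,0,0],[0,0,1.3,0],[0,0,1.8,0],[0,0,1.0,0],[0,0,0,0],[0.4,-0.3,0,0],[0.8,-0.6,0,0],[0.8,-0.6,0,0],[0.8,-0.6,0,0],[0.8,-0.6,0,0],[0.6,-0.45,0,0],[0.33,-0.3,0,0],[0,0,0,0],[0,0,0,0],[0,0,-1.3,0]]]'

```text
t: 9.7
tool_pos: [0.4955, -0.1754, 0.1414]
orientation: [-0.431, -3.108, -0.002]
force: [-0.6, -0.3, -2.6]
opening: 0.0195
```

>>> carry_out --commands '[[[0,0,-1.7,0],[0,0,-1.0,0],[0,0,0,0],[0,0,0,0]]]'

```text
t: 10.03
tool_pos: [0.4979, -0.1764, 0.1718]
orientation: [0.431, 3.11, -0.001]
force: [0.6, 0.1, -2.1]
opening: 0.0192
```

```bash
python3 - <<'E'
from h import *
snap('side','s6')
b=cv2.imread('pics/s6.png');cv2.imwrite('pics/s6c.png',cv2.resize(b[230:420,240:420],None,fx=3.1,fy=3.1,interpolation=2))
plan([(-.014,-.026,.05),(-.014,-.026,.01),(.008,.034,.010),(.008,.034,.05),(.0706,-.031,.05),(.0706,-.031,.01),(.02,-.051,.01)])
E
```

```text
t 10.0833 rod at [-0.0347  0.0499] foot z 0.0502 F [-1.5  0.5 -2. ]
(-0.014, -0.026, 0.05) [-4.06 -6.74  0.03] len 7.9
(-0.014, -0.026, 0.01) [0. 0. 4.] len 4.0
(0.008, 0.034, 0.01) [-0.49  6.37 -0.  ] len 6.4
(0.008, 0.034, 0.05) [-0. -0. -4.] len 4.0
(0.0706, -0.031, 0.05) [-7.79 -4.55  0.  ] len 9.0
(0.0706, -0.031, 0.01) [0. 0. 4.] len 4.0
(0.02, -0.051, 0.01) [ 4.33 -3.3  -0.  ] len 5.4
```

View pics/s6c.png

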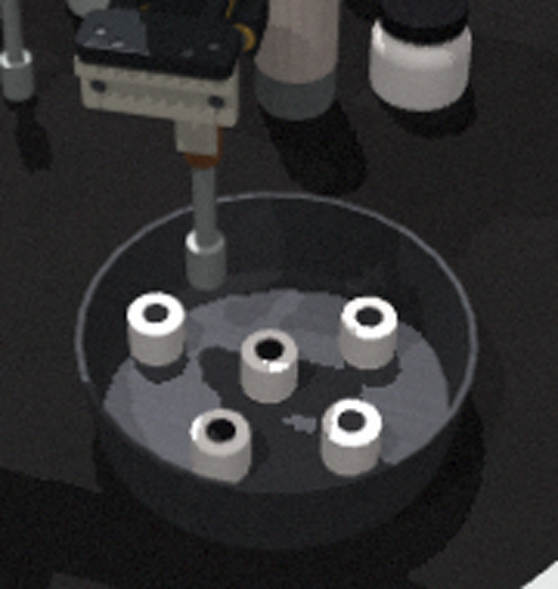

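```bash
cat > bm.py <<'E'
from h import *
import sys
def bm(l):
    uv=[[240+(x+.5)/3.1-.5,230+(y+.5)/3.1-.5] for x,y in l]
    return atz('side',uv,.033)[:,:2]-C
E
python3 - <<'E'
from bm import *
print(bm([(221,430),(156,314),(270,350),(351,422),(369,318)]).round(4))
E
```

```text
[[-0.0329 -0.0455]
 [-0.0648  0.039 ]
 [-0.003   0.0083]
 [ 0.0358 -0.0448]
 [ 0.0541  0.0281]]
```

```bash
python3 - <<'E'
from h import *
plan([(-.003,-.025,.05),(-.003,-.025,.01),(.001,.034,.010),(.001,.034,.05),(.0706,-.031,.05),(.0706,-.031,.01),(.026,-.049,.01)])
E
```

```text
t 10.0833 rod at [-0.0347  0.0499] foot z 0.0502 F [-1.5  0.5 -2. ]
(-0.003, -0.025, 0.05) [-5.09 -6.34  0.03] len 8.1
(-0.003, -0.025, 0.01) [0. 0. 4.] len 4.0
(0.001, 0.034, 0.01) [ 1.22  5.79 -0.  ] len 5.9
(0.001, 0.034, 0.05) [-0. -0. -4.] len 4.0
(0.0706, -0.031, 0.05) [-8.47 -4.36  0.  ] len 9.5
(0.0706, -0.031, 0.01) [0. 0. 4.] len 4.0
(0.026, -0.049, 0.01) [ 3.8  -2.95 -0.  ] len 4.8
```

>>> carry_out --commands '[[[-0.8,-1.0,0,0],[-1.7,-2.1,0,0],[-1.7,-2.1,0,0],[-0.9,-1.15,0,0],[0,0,0,0],[0,0,1.2,0],[0,0,1.8,0],[0,0,1.0,0],[0,0,0,0],[0.1,0.4,0,0],[0.2,0.9,0,0],[0.2,1.0,0,0],[0.2,1.0,0,0],[0.2,1.0,0,0],[0.2,0.8,0,0],[0.1,0.5,0,0],[0,0.2,0,0],[0,0,0,0],[0,0,0,0]]]'

```text
t: 11.67
tool_pos: [0.5331, -0.1922, 0.1307]
orientation: [0.432, 3.112, -0.0]
force: [-0.2, 0.1, -1.4]
opening: 0.0191
```

>>> carry_out --commands '[[[0,0,-1.3,0],[0,0,-1.7,0],[0,0,-1.0,0],[0,0,0,0],[-0.9,-0.5,0,0],[-1.9,-1.0,0,0],[-2.4,-1.2,0,0],[-2.2,-1.1,0,0],[-1.05,-0.56,0,0],[0,0,0,0],[0,0,0,0]]]'

```text
t: 12.58
tool_pos: [0.6021, -0.2573, 0.1698]
orientation: [-0.433, -3.11, -0.001]
force: [-0.2, 0.9, -2.0]
opening: 0.0193
```

```bash
python3 - <<'E'
from h import *
snap('side','s7')
b=cv2.imread('pics/s7.png');cv2.imwrite('pics/s7c.png',cv2.resize(b[230:420,240:420],None,fx=3.1,fy=3.1,interpolation=2))
plan([(.0706,-.031,.05),(.0706,-.031,.01),(.026,-.049,.01),(.026,-.049,.05),(.0475,.063,.05),(.0475,.063,.01),(.0625,.011,.01)])
E
```

```text
t 12.6333 rod at [ 0.0698 -0.0308] foot z 0.0494 F [-0.4  0.4 -1.5]
(0.0706, -0.031, 0.05) [-0.08  0.   -0.06] len 0.1
(0.0706, -0.031, 0.01) [-0.01 -0.    4.  ] len 4.0
(0.026, -0.049, 0.01) [ 3.8  -2.95  0.  ] len 4.8
(0.026, -0.049, 0.05) [ 0.01  0.   -4.  ] len 4.0
(0.0475, 0.063, 0.05) [9.900e-01 1.136e+01 1.000e-02] len 11.4
(0.0475, 0.063, 0.01) [-0.01 -0.    4.  ] len 4.0
(0.0625, 0.011, 0.01) [-2.86 -4.59 -0.01] len 5.4
```

View pics/s7c.png

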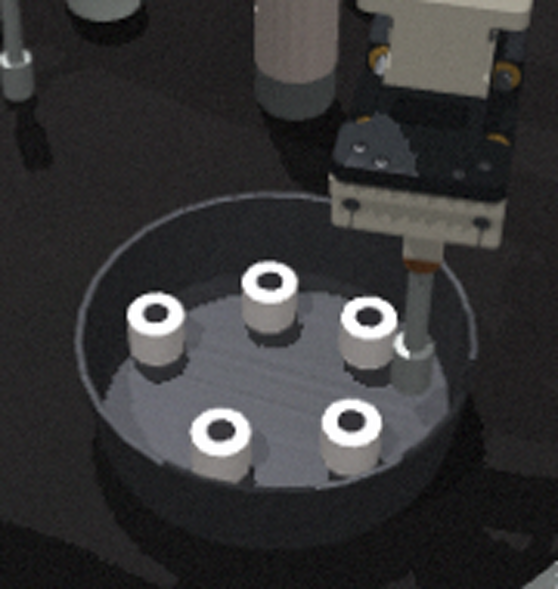

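The middle bush moved from crop (270,350) to (269,282). Next are bush2 and bush1.

>>> carry_out --commands '[[[-0.05,0,1.2,0],[0,0,1.8,0],[0,0,0.9,0],[0,0,0,0],[0.3,-0.25,0,0],[0.7,-0.55,0,0],[0.8,-0.6,0,0],[0.8,-0.6,0,0],[0.7,-0.55,0,0],[0.4,-0.3,0,0],[0.1,-0.1,0,0],[0,0,0,0],[0,0,0,0]]]'

```text
t: 13.72
tool_pos: [0.5584, -0.2753, 0.1319]
orientation: [0.432, 3.111, -0.0]
force: [0.4, 0.0, -1.6]
opening: 0.0196
```

>>> carry_out --commands '[[[0,0,-1.3,0],[0,0,-1.7,0],[0,0,-1.0,0],[0,0,0,0],[0.1,1.3,0,0],[0.2,2.5,0,0],[0.3,3.0,0,0],[0.2,2.9,0,0],[0.2,1.66,0,0],[0,0,0,0],[0,0,0,0]]]'

```text
t: 14.63
tool_pos: [0.5794, -0.1614, 0.1707]
orientation: [-0.428, -3.111, -0.0]
force: [0.9, -0.5, -1.6]
opening: 0.0193
```

```bash
python3 - <<'E'
from h import *
snap('side','s8')
b=cv2.imread('pics/s8.png');cv2.imwrite('pics/s8c.png',cv2.resize(b[230:420,240:420],None,fx=3.1,fy=3.1,interpolation=2))
plan([(.0475,.063,.05),(.0475,.063,.01),(.0625,.011,.01)])
E
```

```text
t 14.6833 rod at [0.0474 0.0635] foot z 0.0504 F [ 0.7  0.4 -2.1]
(0.0475, 0.063, 0.05) [-0.03 -0.04  0.04] len 0.1
(0.0475, 0.063, 0.01) [-0.  0.  4.] len 4.0
(0.0625, 0.011, 0.01) [-2.85 -4.6  -0.  ] len 5.4
```

View pics/s8c.png

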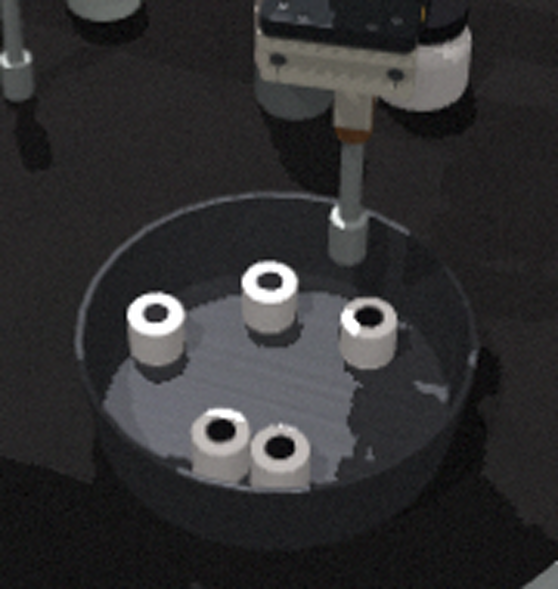

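>>> carry_out --commands '[[[0,0,1.3,0],[0,0,1.8,0],[0,0,0.9,0],[0,0,0,0],[-0.25,-0.4,0,0],[-0.45,-0.7,0,0],[-0.5,-0.8,0,0],[-0.5,-0.8,0,0],[-0.5,-0.8,0,0],[-0.5,-0.8,0,0],[-0.25,-0.6,0,0],[-0.1,-0.35,0,0],[0,0,0,0],[0,0,0,0],[0,0,0,0]]]'

```text
t: 15.93
tool_pos: [0.5946, -0.2217, 0.1315]
orientation: [-0.431, -3.112, -0.0]
force: [0.7, 0.2, -2.3]
opening: 0.0197
```

```bash
python3 - <<'E'
from h import *
snap('side','s9')
b=cv2.imread('pics/s9.png');cv2.imwrite('pics/s9c.png',cv2.resize(b[230:420,240:420],None,fx=3.1,fy=3.1,interpolation=2))
plan([])
E
```

```text
t 15.9833 rod at [0.0626 0.0044] foot z 0.0111 F [-0.6  0.3 -1. ]
```

View pics/s9c.png

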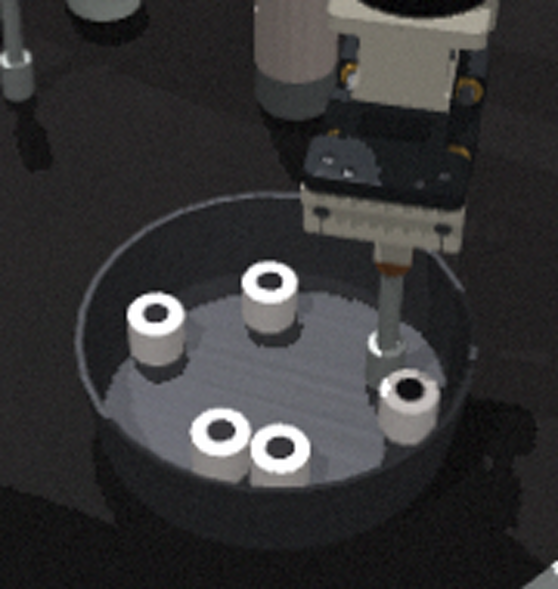

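```bash
python3 - <<'E'
from bm import *
now=bm([(409,390),(281,447),(270,282),(156,314),(221,430)])
st=bm([(369,318),(351,422),(270,350),(233,290),(171,366)])
d=now-st
for i in range(5): print(i+1,now[i].round(4),d[i].round(4),np.linalg.norm(d[i]).round(4))
E
```

```text
1 [ 0.0693 -0.0253] [ 0.0152 -0.0534] 0.0555
2 [-0.0023 -0.0588] [-0.0382 -0.014 ] 0.0406
3 [0.0009 0.0595] [0.0039 0.0512] 0.0514
4 [-0.0648  0.039 ] [-0.0442 -0.0157] 0.0469
5 [-0.0329 -0.0455] [ 0.0248 -0.0458] 0.052
```

All five are 40–55 mm from where they started (bush2 is the least, at 40.6 mm) and at rest, with the foot in the bowl. Now I'll lift out and go round the spray can to the tall cup.

```bash
python3 - <<'E'
from h import *
plan([(.0626,.0044,.125)]+[(x-C[0],y-C[1],.125) for x,y in [(.45,-.08),(.455,.10),(.6336,.1777)]])
E
```

```text
t 15.9833 rod at [0.0626 0.0044] foot z 0.0111 F [-0.6  0.3 -1. ]
(0.0626, 0.0044, 0.125) [  0.    -0.   -11.39] len 11.4
(np.float64(-0.08200000000000002), np.float64(0.14600000000000002), 0.125) [1.777e+01 9.690e+00 1.000e-02] len 20.2
(np.float64(-0.07700000000000001), np.float64(0.326), 0.125) [ 4.41 17.46  0.  ] len 18.0
(np.float64(0.10160000000000002), np.float64(0.4037), 0.125) [-15.07  12.33  -0.  ] len 19.5
```

>>> carry_out --commands '[[[0,0,-1.2,0],[0,0,-2,0],[0,0,-2.2,0],[0,0,-2.2,0],[0,0,-2.2,0],[0,0,-1.6,0],[0,0,0,0],[1.2,0.7,0,0],[2.4,1.3,0,0],[3.0,1.6,0,0],[3.0,1.6,0,0],[3.0,1.6,0,0],[2.7,1.5,0,0],[1.6,0.9,0,0],[0.87,0.49,0,0],[0,0,0,0]]]'

```text
t: 17.32
tool_pos: [0.4491, -0.0791, 0.2455]
orientation: [0.429, 3.112, 0.0]
force: [-0.3, 0.1, -1.1]
opening: 0.0197
```

>>> carry_out --commands '[[[0.4,1.5,0,0],[0.8,3.0,0,0],[0.8,3.2,0,0],[0.8,3.2,0,0],[0.8,3.2,0,0],[0.5,2.2,0,0],[0.3,1.1,0,0],[0,0.06,0,0],[-1.4,1.1,0,0],[-2.6,2.1,0,0],[-2.8,2.3,0,0],[-2.8,2.3,0,0],[-2.6,2.1,0,0],[-1.9,1.5,0,0],[-0.97,0.93,0,0],[0,0,0,0],[0,0,0,0],[0,0,0,0],[0,0,0,0]]]'

```text
t: 18.9
tool_pos: [0.6335, 0.1761, 0.2457]
orientation: [-0.433, -3.111, 0.001]
force: [-0.9, 1.0, -2.1]
opening: 0.0197
```

```bash
python3 - <<'E'
from h import *
snap('side','s10');snap('top','t10')
a=cv2.imread('pics/s10.png');b=cv2.imread('pics/t10.png')
cv2.imwrite('pics/s10c.png',cv2.resize(a[100:280,250:430],None,fx=3.3,fy=3.3,interpolation=2))
p=robot.read_state()['tool_pos']
print(proj('side',p-[0,0,.1205]),proj('top',p-[0,0,.1205]))
plan([(x-C[0],y-C[1],z) for x,y,z in [(.6336,.1777,.125),(.6336,.1777,.007)]])
E
```

```text
[[361.11470461 173.19535376]] [[218.6062697 195.3028206]]
t 19.0 rod at [0.1015 0.4025] foot z 0.1257 F [ 0.5 -0.9 -2. ]
(np.float64(0.10160000000000002), np.float64(0.4037), 0.125) [0.02 0.12 0.07] len 0.1
(np.float64(0.10160000000000002), np.float64(0.4037), 0.007) [ 1.00e-02 -0.00e+00  1.18e+01] len 11.8
```

View pics/s10c.png

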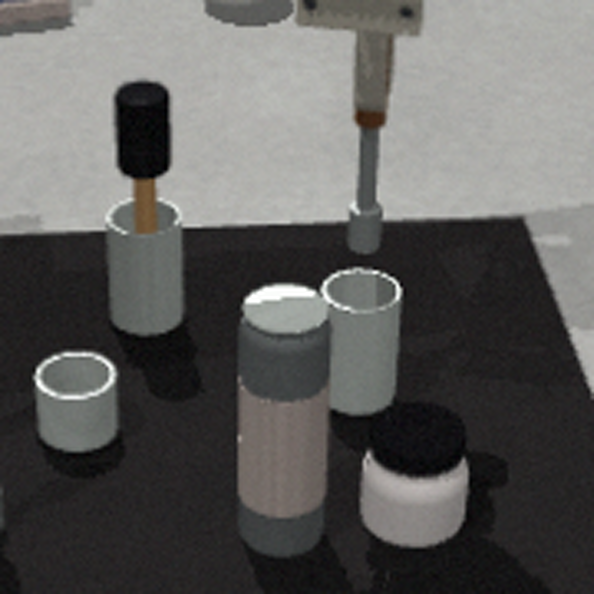

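View pics/t10.png

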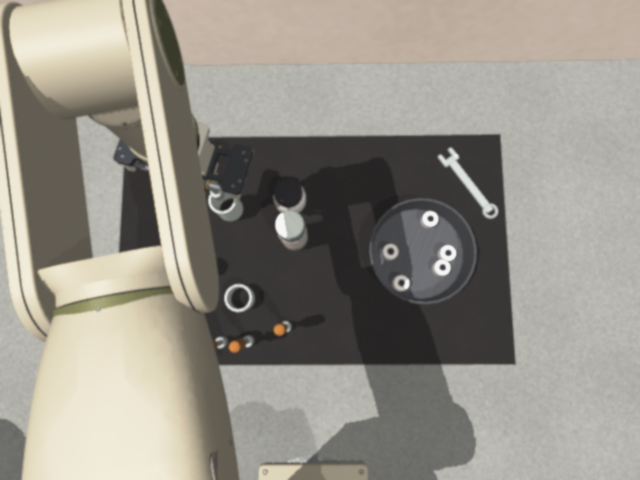

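The foot at crop (364,245) is centred over the tall cup's rim at (361,290). I'll lower it.

>>> carry_out --commands '[[[0,0.12,1.0,0],[0,0,1.5,0],[0,0,1.5,0],[0,0,1.5,0],[0,0,1.5,0],[0,0,1.5,0],[0,0,1.5,0],[0,0,1.0,0],[0,0,0.5,0],[0,0,0.3,0],[0,0,0,0],[0,0,0,0],[0,0,0,0]]]'

```text
t: 20.08
tool_pos: [0.6349, 0.1785, 0.1289]
orientation: [0.432, 3.11, 0.001]
force: [0.1, 0.4, -1.9]
opening: 0.0196
```

```bash
python3 - <<'E'
from h import *
snap('side','s11')
a=cv2.imread('pics/s11.png')
cv2.imwrite('pics/s11c.png',cv2.resize(a[100:280,250:430],None,fx=3.3,fy=3.3,interpolation=2))
plan([(x-C[0],y-C[1],z) for x,y,z in [(.6336,.1777,.007)]])
E
```

```text
t 20.1333 rod at [0.1029 0.4045] foot z 0.0084 F [ 0.4  0.  -1.8]
(np.float64(0.10160000000000002), np.float64(0.4037), 0.007) [ 0.11 -0.11  0.14] len 0.2
```

View pics/s11c.png

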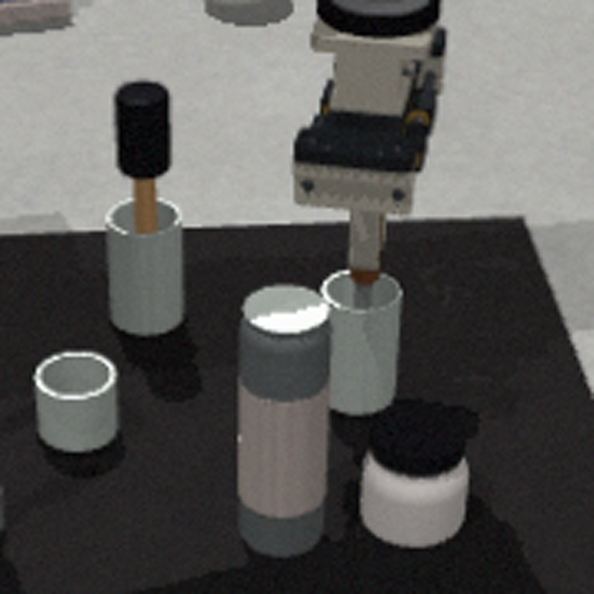

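>>> carry_out --commands '[[[0,0,0.15,0],[0,0,0.15,0],[0,0,0,0],[0,0,0,0]]]'

```text
t: 20.47
tool_pos: [0.6347, 0.1784, 0.1254]
orientation: [0.432, 3.111, 0.001]
force: [-0.6, -0.1, 1.9]
opening: 0.0194
```

>>> carry_out --commands '[[[0,0,0,0],[0,0,0,0],[0,0,0,0],[0,0,0,0],[0,0,0,0],[0,0,0,0],[0,0,0,0],[0,0,0,0]]]' --claw 7

```text
t: 21.13
tool_pos: [0.6342, 0.1784, 0.1246]
orientation: [-0.432, -3.112, -0.0]
force: [-0.4, 0.1, -0.1]
opening: 0.0677
```

>>> carry_out --commands '[[[0,0,-0.5,0],[0,0,-1,0],[0,0,-1.5,0],[0,0,-2,0],[0,0,-2,0],[0,0,-2,0],[0,0,-2,0],[0,0,-2,0],[0,0,-1,0],[0,0,0,0],[0,0,0,0],[0,0,0,0],[0,0,0,0]]]'

```text
t: 22.22
tool_pos: [0.6334, 0.1782, 0.2626]
orientation: [-0.431, -3.109, 0.002]
force: [0.8, -0.1, 0.4]
opening: 0.0701
```

```bash
python3 - <<'E'
from h import *
snap('side','s12')
a=cv2.imread('pics/s12.png')
cv2.imwrite('pics/s12c.png',cv2.resize(a[100:420,230:430],None,fx=2.5,fy=1.85,interpolation=2))
plan([]); print(proj('side',[.635,.178,.17]))
E
```

```text
t 22.2667 rod at [0.1015 0.4042] foot z 0.1422 F [-0.  -0.5  0.4]
[[362.62761447 154.8939961 ]]
```

View pics/s12.png

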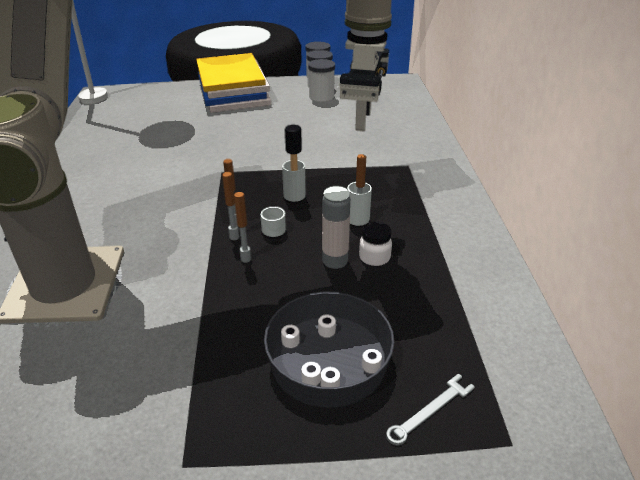

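The rod stands upright in the tall cup with its top at (361,155), against (363,155) predicted for foot on floor. The five bushes are in the bowl, the bystanders are where they were, and the gripper is clear.

```bash
python3 -c "
from plant import robot
print(robot.close_job())"
```

```text
the job is handed in; nothing more can be done
None
```

I took the stirring rod from the short cup, which was the farthest of the four look-alikes at r = 0.468 m. I pushed each of the five bushes aside with its foot, then stood it in the empty tall cup and let go. I handed the job in at about 22 s of the 72 s allowed; no verdict is reported.

- **Bushes:** with the foot still in the bowl, they lay about 56, 41, 51, 47 and 52 mm (bush1 to bush5) from where they started, measured from the side camera. The closest to the limit was bush2 at about 41 mm, against 30 mm required. All five were in the bowl and at rest.
- **Rod:** it stands upright in the tall cup, with its top at side-view pixel (361,155); foot on the cup's floor predicted (363,155).
- **Surroundings:** the brush, spray can, grease tub and wrench look unmoved in the last picture, judged by eye and not measured. The gripper ended about 14 cm above its release height, with wrist force near zero.

No check failed. The two cameras disagreed by only 1–3 mm on the bush positions.

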